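# Open a gap in a tight spice rack and slide the missing jar home

### The job

Put the round spice jar that stands alone beside the rack back into the rack, between the round jars and the square ones. First shove the two square jars and the sliding end block along to open a gap there, then slide the jar in until it stands in line with the others, and last press the end block firmly back against the row (a firm fingertip push, about 15 N) so that no jar is loose. The jars are glass: keep every push under 25 N, tip none over, and leave the tuna tin, mug and lemon where they are.

Things in the scene. Friction and masses are not known exactly. Their poses are not given: they have to be found in the camera images.
- rack: Wooden spice rack fixed to the worktop, 84 x 260 mm. Origin: underside, mid-length; x to its back, y to its left along the row. Deck top z=16. Cheeks 60 high, inner faces y=+118 and -114. In the left cheek a stop screw with a rubber foot (22 across, z=42) ends the row; its setting, 0 to 6 mm in, is not measured. Two 8 mm back rods, x=36, z=32 and 52: jars touch them with axes at x=11.5. No front rail.
- keeper (a point): Middle of the jar-side (+y) face of the end block at deck level. The block closes the right end of the row: wood, 20 thick along the row (from this point towards rack -y), up to z=106 over the worktop; its upper part (z 60 to 106) is 34 deep along rack x, its middle 3 mm nearer the robot than this point: grip it there front to back.
- keeper_block (a joint): Travel of the end block along the rods towards rack -y, m. Its face stands at rack y = -0.0512 - value. It stays where it is left; moving it takes about 3 N (so a 15 N push on it presses the row with about 12 N). It stops dead at 0.0430 (touching the right cheek); where the row of five, pressed tight, brings it (0.035 to 0.0415) depends on the stop screw: feel for it. A tight row gives about 1 mm per 8 N.
- stray_jar: The jar to put back, standing alone on the open worktop to the left or right of the rack: round glass jar with black cap, 40.8 mm across, 105 high, about 0.11 kg. Origin: centre of its underside, z up. Its place is third from the left: standing on the deck against the back rods, between the nearer round jar and the nearer square jar. With the block at its stop the gap is still slightly too narrow until the round jars are nudged left (1.6 to 7.6 mm to spare in all).
- tall_a: Round glass jar with black cap, 40.8 mm across, 105 high, one of the two at the left end of the row (either may be first). Origin: centre of its underside, z up. A few mm of play remain in the row at the start.
- tall_b: Round glass jar like tall_a, the other of the two at the left end of the row. Origin: centre of its underside, z up.
- short_a: Square glass jar, bevelled corners, 41.1 mm across its flats (up to z=65), 49 over corners, round yellow cap 41.4 across at z 76 to 96, 96 high, about 0.11 kg; one of the two at the right of the row (either may be first). It may stand up to 4 degrees askew and takes 1.5 mm more room until squared up. Shoved by the cap it leans and its foot lags; shove lower. Origin: centre of underside, z up.
- short_b: Square glass jar like short_a, the other of the two between the gap's place and the end block. Origin: centre of its underside, z up.
- tuna_tin: Bystander: low round tin, 86 mm across, 40 high. Origin: centre of its underside. Leave it alone.
- striped_mug: Bystander: striped mug, 86 x 120 mm, 101 high, behind and to the right of the rack. Origin: centre of its underside. Leave it alone.
- lemon: Bystander: a lemon, 71 x 53 x 51 mm, behind and to the right of the rack. Origin: underside. Leave it alone.
Things that resemble listed ones, but are neither listed nor needed, are in the scene too. What is shaped like the stray_jar but blue or purple is not meant. What is shaped like the short_b but purple is not meant.

How it is judged:
By the outcome, as a careful person would: the job done as asked, in the order asked, and still so for the second after the job is handed in, with the robot touching nothing.
It also fails if it takes over 72 s, if anything falls off the work surface, if the arm or the gripper's body presses on something with over 40 N, if the wrist force passes 120 N, or if a joint passes its speed limit or range.

### The arm

A 7-joint arm with a two-finger parallel gripper is mounted at the origin on a cart in front of the work surface, level with it; the furniture and walls round the work are solid. World frame = base frame: x ahead of the robot, y to its left, z up, the work surface at z = 0. Lengths are in m, angles in degrees, forces in N, time in s.
With the tool pointing down it reaches from about 0.425 to 0.875 m from the base axis. Payload 8.4 kg.
Tool frame: the origin (TCP) lies at the very end of the fingers, on their centre line; the grasp point (between the pads) lies 19 mm behind it; z points along the fingers, y is the line along which they close (so a half turn about z gives the same grasp; the last joint's range is limited). The gripper opens to 87 mm and grips with 3 to 60 N. Pads are 19 mm wide; open, the fingers measure 117 mm over their backs; the gripper's body (75 mm by 190 mm) begins 51 mm behind the grasp point.
Start: joints at [-80.569, 19.091, 2.286, 83.961, -0.768, 76.965, -3.352], TCP at [0.169, 0.627, 0.223] pointing down, gripper open.
Joint ranges: [-147.57, 147.57], [-21.85, 119.76], [-74.77, 79.35], [14.55, 137.4], [-85.83, 265.84], [4.83, 119.75], [-152.11, 152.11]. Speed limits (degrees/s): [127.2, 127.2, 159.86, 159.86, 180, 180, 180].

### API

Orientations are given as [roll, pitch, yaw] about the fixed x, y, z axes, in that order (R = Rz(yaw) Ry(pitch) Rx(roll)).
In Python, from cell import ctrl gives the robot as it stands. Calls block until the motion is done:
- ctrl.move_pose(position, orientation): joint-space move of the TCP to a pose.
- ctrl.move_straight(position, rot=None, vel=0.15): straight line of the TCP; rot=None keeps the orientation; vel is the mean speed in m/s.
- ctrl.move_j(angles): joint-space move.
- ctrl.command_gripper(opening, effort=None): finger opening in m; effort is the grip in N (None keeps the last); returns when the fingers have stopped.
- ctrl.dwell(seconds).
- ctrl.ik(position, orientation): joint angles nearest the present ones, or None.
- ctrl.observe(): the state.
- ctrl.read_camera(name): name is "side" or "top"; returns (picture, depth): 400x640x3 uint8, blue, green, red; 400x640 float32, m along the optical axis (not along the pixel's ray), 0 where there is no reading.
- ctrl.camera_model(name): a dict with "K" (3x3 intrinsics, pixels), "xyz" and "rotation" of the camera in the world. Camera axes: x right, y down, z forward; pixel columns grow to the right and rows downward; lengths in m; the calibration is good to about 2 mm. A picture is of the moment at which its call begins. camera_model takes no time and is no camera call.
A pose or a line that the arm cannot do raises ctrl.PlanningError and nothing moves.
- ctrl.finish_job(): hands the job in; it is judged then, once.
The state is a dict: "time_s": time; "joint_pos": joint angles; "qvel": joint speeds; "effort": joint torques, N m; "ee_pos": TCP position; "tcp_rot": TCP orientation; "wrist_force": force on the tool from outside, world axes, zero at the start; "wrist_torque": the same for the moment, N m; "gripper_width": finger opening in m; "gripper_force": force on a finger pad.
Only numpy, scipy, OpenCV 4.12 (cv2) and the standard library are available. Lean on these libraries where they do the work, as an engineer would, in place of code of your own. Each camera call takes 0.05 s, during which the arm holds its last target. There are 200 camera calls.

## Working session

There is one attempt and no reset: what is moved stays moved. The work goes in short steps, each a Python script; the robot and the scene stay as the last script left them, time stands still between calls to the robot, and variables do not carry over. Pictures are saved under pics/ and viewed, at most 10 in all, crops included, and the job is handed in when it is done.

```bash
mkdir -p pics; ls; python3 - <<'E'
from cell import ctrl
import cv2,numpy as np
for n in("top","side"):
    im,d=ctrl.read_camera(n); cv2.imwrite(f"pics/{n}0.png",im); np.save(f"{n}0.npy",d)
    print(n,ctrl.camera_model(n))
o=ctrl.observe();print(o["time_s"],o["tcp_rot"],o["ee_pos"])
E
```

```text
pics
top {'K': array([[503.68190507,   0.        , 332.64387245],
       [  0.        , 503.68190507, 202.33721622],
       [  0.        ,   0.        ,   1.        ]]), 'xyz': array([ 0.18792192, -0.02853844,  1.44087075]), 'rotation': array([-1.67341666e+02,  1.30403610e-01, -9.41920283e+01])}
side {'K': array([[398.19608006,   0.        , 318.03705045],
       [  0.        , 398.19608006, 194.57576186],
       [  0.        ,   0.        ,   1.        ]]), 'xyz': array([ 0.47543985, -1.00702811,  0.78209639]), 'rotation': array([-126.78214928,   -0.57424872,   -1.40474555])}
0.1 [-1.79917835e+02  6.05940810e-03  1.64886616e+02] [0.16940182 0.62710326 0.2217599 ]
```

View pics/top0.png

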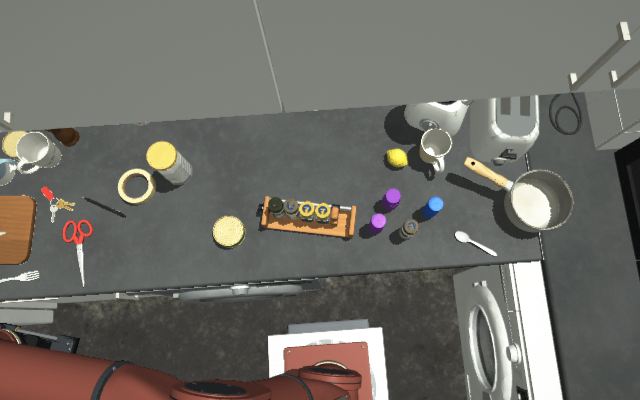

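View pics/side0.png

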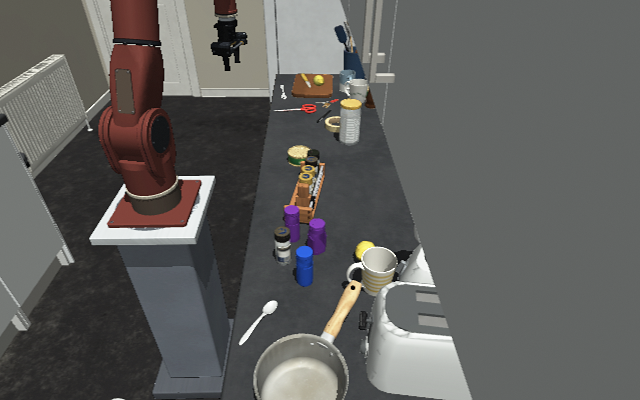

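The top view shows the rack at (262–355, 198–238). Candidates for the stray jar are (409,229) dark cap/clear glass, (392,197) and (378,221) purple, and (433,206) blue. Only (409,229) is clear glass with a black cap, so I'll confirm it in a crop.

```bash
cat > h.py <<'E'
import numpy as np,cv2
from scipy.spatial.transform import Rotation as R
from cell import ctrl
def px2w(n,u,v,z=None,d=None):
    m=ctrl.camera_model(n);K=m["K"];r=R.from_euler('xyz',m["rotation"],degrees=True).as_matrix()
    ray=r@np.linalg.inv(K)@np.array([u,v,1.]);c=m["xyz"]
    return c+ray*((z-c[2])/ray[2] if d is None else d)
def w2px(n,p):
    m=ctrl.camera_model(n);r=R.from_euler('xyz',m["rotation"],degrees=True).as_matrix()
    q=m["K"]@(r.T@(np.array(p)-m["xyz"]));return q[:2]/q[2]
E
python3 - <<'E'
from h import *
a=cv2.imread("pics/top0.png")[180:250,250:450]
cv2.imwrite("pics/top0c.png",cv2.resize(a,(800,280),interpolation=cv2.INTER_CUBIC))
a=cv2.imread("pics/side0.png")[140:290,250:350]
cv2.imwrite("pics/side0c.png",cv2.resize(a,(400,600),interpolation=cv2.INTER_CUBIC))
d=np.load("top0.npy")
for u,v in [(277,205),(291,207),(307,210),(322,212),(345,208),(409,227),(266,231),(349,235),(300,228)]:
    print(u,v,px2w("top",u,v,d=d[v,u]).round(4))
E
```

```text
277 205 [0.4875 0.1023 0.1207]
291 207 [0.4793 0.0651 0.1206]
307 210 [0.4698 0.0231 0.1121]
322 212 [ 0.4602 -0.0169  0.1175]
345 208 [ 0.4798 -0.0816  0.0547]
409 227 [ 0.4042 -0.2468  0.107 ]
266 231 [0.4401 0.1496 0.001 ]
349 235 [ 0.4035 -0.087   0.0485]
300 228 [0.4394 0.0503 0.014 ]
```

View pics/top0c.png

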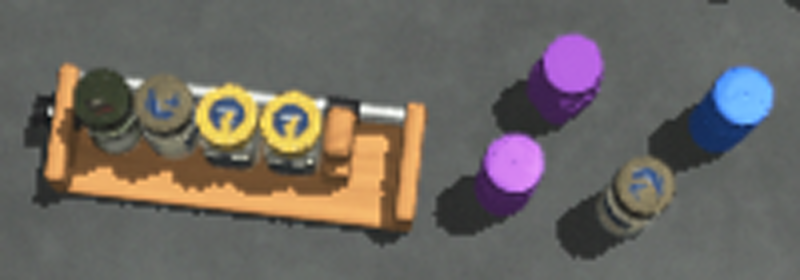

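View pics/side0c.png

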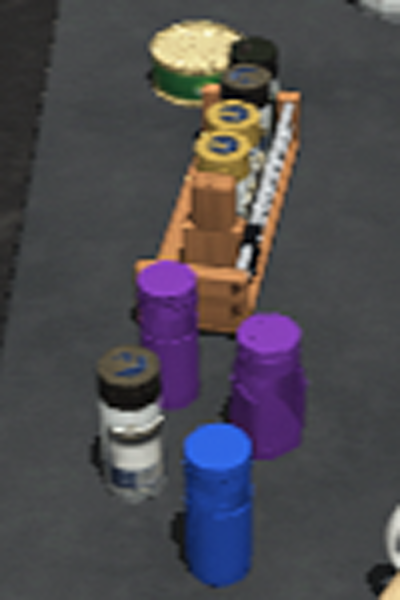

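The jar at full-image (410.8,226.3) is clear glass with a black cap: this is the stray jar. The blue jar and the two purple ones are decoys. In the crop the row runs, left to right, dark cap, dark cap, yellow, yellow, block. Next I'll fit poses from the depth data.

```bash
cat >> h.py <<'E'
def cloud(n,d):
    m=ctrl.camera_model(n);r=R.from_euler('xyz',m["rotation"],degrees=True).as_matrix();K=m["K"]
    v,u=np.mgrid[0:400,0:640];q=np.stack([(u-K[0,2])/K[0,0],(v-K[1,2])/K[1,1],np.ones_like(u)],-1)*d[...,None]
    return q@r.T+m["xyz"]
E
python3 - <<'E'
from h import *
for n in("top","side"):
    im=cv2.imread(f"pics/{n}0.png").astype(int);P=cloud(n,np.load(f"{n}0.npy"))
    b,g,r=im[...,0],im[...,1],im[...,2]
    box=(P[...,0]>.36)&(P[...,0]<.56)&(P[...,1]>-.34)&(P[...,1]<.18)
    org=(r>b*1.6)&(r>90)&(g<r*.8)
    for name,m in dict(cheek=box&org&(abs(P[...,2]-.060)<.006),keep=box&org&(abs(P[...,2]-.106)<.005),
        caps=box&(P[...,2]>.112-.004)&(P[...,1]>-.06)&~org,stray=box&(P[...,2]>.10)&(P[...,1]<-.1)).items():
        k,l,s,c=cv2.connectedComponentsWithStats(m.astype(np.uint8),connectivity=4)
        for i in range(1,k):
            if s[i,4]>=6:
                p=P[l==i]; print(n,name,s[i,4],c[i].round(1),"mean",p.mean(0).round(4),"lo",p.min(0).round(4),"hi",p.max(0).round(4))
    m=(box&org&(P[...,2]<.09)&(P[...,2]>.008)).astype(np.uint8)
    if n=="top":
        rc=cv2.minAreaRect(P[m>0][:,:2].astype(np.float32)); print("rack rect",rc)
E
```

```text
top cheek 124 [264.8 210.9] mean [0.4873 0.1433 0.0584] lo [0.4475 0.1299 0.0541] hi [0.531  0.1556 0.0647]
top cheek 126 [352.1 220.5] mean [ 0.4422 -0.0985  0.0587] lo [ 0.4041 -0.1125  0.0543] hi [ 0.4833 -0.0868  0.0657]
top cheek 10 [334.5 222. ] mean [ 0.4407 -0.0491  0.0621] lo [ 0.4377 -0.0565  0.0557] hi [ 0.4458 -0.0392  0.0658]
top keep 61 [333.8 212.3] mean [ 0.4597 -0.0486  0.1041] lo [ 0.4435 -0.0581  0.1011] hi [ 0.4749 -0.0404  0.1098]
top caps 362 [282.7 205.2] mean [0.4862 0.0872 0.1195] lo [0.4637 0.0482 0.1081] hi [0.5111 0.1268 0.1282]
top caps 160 [306.3 208.5] mean [0.474  0.0248 0.1119] lo [0.4542 0.0064 0.1081] hi [0.4933 0.0448 0.1192]
top caps 165 [322.1 210.4] mean [ 0.4658 -0.0173  0.112 ] lo [ 0.4472 -0.0366  0.1081] hi [0.4871 0.0022 0.1184]
top stray 143 [434.6 203.8] mean [ 0.4632 -0.3233  0.1044] lo [ 0.4434 -0.3397  0.1003] hi [ 0.4814 -0.3051  0.1099]
top stray 155 [377.9 220.6] mean [ 0.4282 -0.1655  0.1043] lo [ 0.4083 -0.1853  0.1   ] hi [ 0.4474 -0.1466  0.1102]
top stray 160 [411.  226.2] mean [ 0.4063 -0.2527  0.1045] lo [ 0.3878 -0.2725  0.1
[... 597 characters left out ...]
8]
side cheek 50 [304.7 208.2] mean [ 0.4661 -0.1053  0.0587] lo [ 0.4465 -0.1164  0.0541] hi [ 0.4844 -0.0936  0.0624]
side keep 43 [303.4 184.8] mean [ 0.4626 -0.0527  0.1045] lo [ 0.4467 -0.0619  0.1012] hi [ 0.4762 -0.0417  0.1076]
side caps 379 [309.5 165. ] mean [0.4817 0.0391 0.1158] lo [ 0.4494 -0.0405  0.108 ] hi [0.5127 0.1285 0.1246]
side stray 124 [291.8 209.8] mean [ 0.4319 -0.1689  0.1047] lo [ 0.4134 -0.1876  0.1006] hi [ 0.4514 -0.147   0.1084]
side stray 153 [282.1 231.6] mean [ 0.41   -0.2563  0.1046] lo [ 0.3915 -0.2744  0.1002] hi [ 0.4297 -0.2321  0.1078]
side stray 147 [304.4 250.9] mean [ 0.4664 -0.3256  0.1049] lo [ 0.4463 -0.3399  0.1003] hi [ 0.4846 -0.3051  0.1077]
```

Rack fit: 260.7 × 84.5 mm (given 260 × 84), yaw about −10.8°, and the cap heights match. My plan is to pinch the left square jar front-to-back above the rods, drag it right until the block reaches its stop, and then nudge the round jars left the same way.

```bash
cat >> h.py <<'E'
O=np.array([.465,.0203]);YAW=-10.8;t=np.radians(YAW)
ex=np.array([np.cos(t),np.sin(t)]);ey=np.array([-np.sin(t),np.cos(t)])
def W(x,y,z): return list(O+x*ex+y*ey)+[z]
def rk(p): q=np.array(p[:2])-O; return np.array([q@ex,q@ey,p[2]])
ROT=[180,0,90+YAW]
def F():
    w=[ctrl.observe()["wrist_force"] for _ in range(1)][0]; return np.array([w[:2]@ex,w[:2]@ey,w[2]])
def feel(direction,maxd,step,lim,base,vel=.03,settle=.05):
    """step along rack direction (x,y,z) until reaction force against it exceeds lim; returns log"""
    d=np.array(direction,float);log=[];p0=rk(ctrl.observe()["ee_pos"])
    for i in range(1,int(round(maxd/step))+1):
        ctrl.move_straight(W(*(p0+d*step*i)),vel=vel);ctrl.dwell(settle)
        f=-(F()-base)@d;log.append((round(i*step*1e3,1),round(float(f),1)))
        if f>lim:break
    return log
def st(s=""):
    o=ctrl.observe();print(s,"t",round(o["time_s"],2),"rk",(rk(o["ee_pos"])*1e3).round(1),"F",F().round(1),"w",round(o["gripper_width"]*1e3,1),"gf",round(float(np.max(o["gripper_force"])),1))
E
python3 - <<'E'
from h import *
for r in(ROT,[180,0,ROT[2]-180]):
    for p in [W(.008,.005,.25),W(.008,.005,.06),W(.008,-.04,.06),W(.008,.047,.06),W(-.035,.013,.14),W(-.035,.013,.065),[.408,-.2545,.05],W(.008,-.13,.08)]:
        q=ctrl.ik(p,r); print(r[2],None if q is None else np.round(q,0))
E
```

```text
79.2 [-53.  -6.  43. 107.   4.  78. -22.]
79.2 [-51.   9.  47. 120.  -9.  54. -10.]
79.2 [-51.   9.  52. 121.  -9.  53.  -5.]
79.2 [-51.  11.  42. 119.  -9.  54. -15.]
79.2 [-54.  -6.  42. 120.   4.  64. -25.]
79.2 [-53.   2.  44. 125.  -2.  54. -19.]
79.2 [-26.  15.  59. 120. -16.  53.  31.]
79.2 [-52.   7.  65. 121.  -8.  56.   6.]
-100.8 [-88. -21.  67. 107.  19.  81. 144.]
-100.8 [ 48.  18. -62. 116.  19.  57. 146.]
-100.8 [ 60.  20. -70. 117.  22.  58. 148.]
-100.8 [ 42.  20. -62. 114.  21.  58. 139.]
-100.8 [-83. -16.  66. 121.  16.  67. 144.]
-100.8 [ 55.  13. -70. 120.  14.  56. 147.]
-100.8 [ -34.   21.   71.  120.  -24.   55. -141.]
-100.8 None
```

```bash
python3 - <<'E'
from h import *
ctrl.command_gripper(.062,15)
ctrl.move_pose(W(.009,.004,.22),ROT); st("above")
ctrl.move_straight(W(.009,.004,.062)); st("down")
ctrl.command_gripper(.030,12); st("grip"); ctrl.dwell(.1)
b=F(); print(feel((0,-1,0),.052,.002,8,b,vel=.04,settle=.02)); st("dragged")
im,d=ctrl.read_camera("top");cv2.imwrite("pics/t1.png",cv2.resize(im[180:250,250:450],(800,280),interpolation=cv2.INTER_CUBIC));np.save("t1.npy",d)
E
```

```text
above t 3.25 rk [  8.9   5.1 220. ] F [ 0.2 -0.1  0.3] w 61.9 gf 0.0
down t 4.45 rk [ 9.6  4.2 62.7] F [-0.5  0.6 -0.4] w 62.0 gf 0.0
grip t 4.96 rk [ 9.3  4.1 62.3] F [0.3 1.1 4.1] w 41.4 gf 12.0
[(2.0, 0.7), (4.0, 0.9), (6.0, 4.3), (8.0, 4.7), (10.0, 3.6), (12.0, 5.2), (14.0, 4.9), (16.0, 4.9), (18.0, 4.1), (20.0, 4.5), (22.0, 4.9), (24.0, 4.2), (26.0, 5.6), (28.0, 5.6), (30.0, 5.3), (32.0, 4.3), (34.0, 5.3), (36.0, 5.1), (38.0, 4.3), (40.0, 10.6)]
dragged t 10.39 rk [  9.6 -34.4  62.4] F [ 2.4 10.5 -0.7] w 40.9 gf 12.0
```

```bash
python3 - <<'E'
from h import *
ctrl.command_gripper(.062); st("rel"); y=rk(ctrl.observe()["ee_pos"])[1]
ctrl.move_straight(W(.0095,y,.14),vel=.25)
im,d=ctrl.read_camera("top")
ctrl.move_straight(W(.0095,.047,.14),vel=.25); ctrl.move_straight(W(.0095,.047,.062),vel=.2); st("down")
ctrl.command_gripper(.030,10); ctrl.dwell(.1); st("grip")
b=F(); print(feel((0,1,0),.012,.001,5,b,vel=.03,settle=.03)); st("nudged")
ctrl.command_gripper(.062); y=rk(ctrl.observe()["ee_pos"])[1]
ctrl.move_straight(W(.0095,y,.16),vel=.25)
ctrl.move_pose([.408,-.2545,.18],ROT); st("above stray")
im,d=ctrl.read_camera("top");s,ds=ctrl.read_camera("side");np.save("t2.npy",d);np.save("s2.npy",ds)
cv2.imwrite("pics/t2f.png",im);cv2.imwrite("pics/s2f.png",s)
a=cv2.resize(im[180:250,250:450],(800,280),interpolation=cv2.INTER_CUBIC)
c=cv2.resize(s[130:210,240:400],(640,320),interpolation=cv2.INTER_CUBIC);c=cv2.copyMakeBorder(c,0,0,0,160,0)
cv2.imwrite("pics/t2.png",np.vstack([a,c]))
for n,D in(("top",d),("side",ds)):
    P=cloud(n,D);r=np.stack([(P[...,:2]-O)@ex,(P[...,:2]-O)@ey,P[...,2]],-1)
    m=(abs(r[...,0]-.01)<.03)&(abs(r[...,1])<.13)&(P[...,2]>.1085)&(P[...,2]<.13)
    k,l,st_,cc=cv2.connectedComponentsWithStats(m.astype(np.uint8),connectivity=4)
    for i in range(1,k):
        if st_[i,4]>20:q=r[l==i];print(n,st_[i,4],q.mean(0).round(4),q.min(0).round(4),q.max(0).round(4))
E
```

```text
rel t 11.13 rk [  9.3 -35.9  62.3] F [-0.4  0.5 -0.9] w 62.4 gf 0.0
down t 12.67 rk [ 9.8 46.  62.4] F [ 0.5 -0.9  1.4] w 61.9 gf 0.0
grip t 13.28 rk [10.1 47.4 62.7] F [-0.1  1.1  6.3] w 40.7 gf 10.0
[(1.0, 1.0), (2.0, 3.9), (3.0, 5.4)]
nudged t 14.13 rk [10.3 49.6 62.8] F [-0.4 -4.4  6.7] w 40.3 gf 10.0
above stray t 16.63 rk [  -4.1 -279.2  179.9] F [0.6 0.7 0.4] w 62.1 gf 0.0
top 365 [0.0071 0.0708 0.1194] [-0.0131  0.0306  0.1086] [0.0286 0.1106 0.127 ]
top 289 [ 0.0068 -0.0522  0.112 ] [-0.0133 -0.0909  0.1086] [ 0.0276 -0.0126  0.1182]
side 172 [0.0121 0.066  0.1197] [-0.0086  0.029   0.1086] [0.0317 0.1172 0.1249]
```

View pics/t2.png

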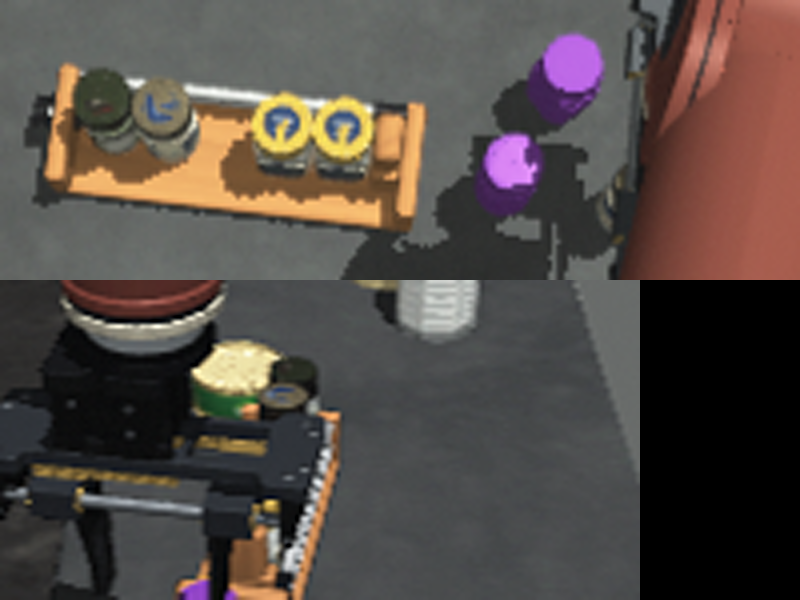

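The gap is open, with the block at its stop and the round jars nudged left. The crop shows tall_b (165,105) and short_a (283,125) about 2–3 mm forward of the row; I'll reseat them later. Next is picking the stray jar.

```bash
python3 - <<'E'
from h import *
ctrl.move_straight([.408,-.2545,.048],vel=.2); st("down")
ctrl.command_gripper(.030,10); ctrl.dwell(.05); st("grip")
ctrl.move_straight([.408,-.2545,.20],vel=.25); st("lift")
ctrl.move_pose(W(-.036,.0076,.20),ROT); ctrl.move_straight(W(-.036,.0076,.067),vel=.15); ctrl.dwell(.1); st("front")
im,d=ctrl.read_camera("side");a,da=ctrl.read_camera("top")
cv2.imwrite("pics/s3.png",np.hstack([cv2.resize(im[130:230,260:350],(450,500),interpolation=cv2.INTER_CUBIC),cv2.resize(a[180:250,250:300],(350,500))]))
E
```

```text
down t 17.75 rk [  -3.9 -280.7   48.7] F [-0.2 -0.1  0.9] w 62.0 gf 0.0
grip t 18.32 rk [  -4.1 -280.5   48.3] F [0.6 1.3 3.9] w 40.4 gf 10.0
lift t 19.28 rk [  -5.2 -280.6  199. ] F [-0.6  0.4 -1.1] w 40.6 gf 10.0
front t 21.53 rk [-35.3   7.9  67.8] F [ 1.1  0.1 -1.4] w 40.7 gf 10.0
```

View pics/s3.png

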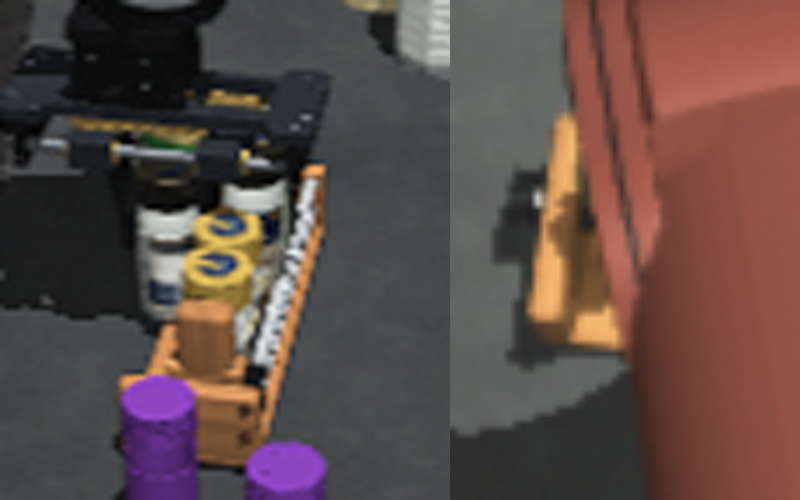

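The side view shows the stray jar held upright in front of the gap at about (170,235) in the crop. I'll slide it in, correcting y by the lateral force.

```bash
python3 - <<'E'
from h import *
b=F();x,y=-.036,.0076;log=[]
while x<.0125:
    x+=.002
    ctrl.move_straight(W(x,y,.0668),vel=.04);ctrl.dwell(.02)
    f=F()-b;log.append((round(x*1e3),round(y*1e3,1),*f.round(1)))
    if abs(f[1])>1.5: y+=np.clip(f[1]*.0003,-.001,.001)
    if f[0]<-7: break
for l in log:print(*l)
st()
E
```

```text
-34 7.6 -0.5 0.6 0.9
-32 7.6 0.3 -0.9 1.0
-30 7.6 0.8 -1.3 0.2
-28 7.6 0.7 -1.0 0.6
-26 7.6 1.3 -1.2 0.9
-24 7.6 0.7 -0.9 -0.4
-22 7.6 1.3 -0.4 0.5
-20 7.6 0.8 -0.1 0.2
-18 7.6 0.5 0.0 -0.4
-16 7.6 0.3 -1.0 -1.1
-14 7.6 0.9 -1.2 -0.1
-12 7.6 -0.0 -0.4 1.5
-10 7.6 0.1 -1.0 0.8
-8 7.6 1.3 -0.5 1.1
-6 7.6 0.4 -0.2 -0.1
-4 7.6 0.3 0.2 1.0
-2 7.6 -0.8 1.6 0.4
0 8.1 -0.5 1.0 0.7
2 8.1 0.4 2.6 -0.1
4 8.9 0.2 -0.7 0.5
6 8.9 0.1 -0.3 -0.2
8 8.9 0.3 -0.9 0.9
10 8.9 -0.1 -2.2 1.1
12 8.2 0.2 0.0 1.0
14 8.2 -2.7 0.6 2.4
 t 28.3 rk [13.5  8.3 66.7] F [-3.2  1.5  0.6] w 40.8 gf 10.0
```

```bash
python3 - <<'E'
from h import *
print(feel((0,0,-1),.005,.0008,3,F(),vel=.03,settle=.03)); st("low")
ctrl.command_gripper(.062); ctrl.move_straight(W(.0125,.008,.14),vel=.25)
for y in(.049,-.036):
    ctrl.move_straight(W(.0125,y,.14),vel=.25); ctrl.move_straight(W(.0125,y,.062),vel=.2)
    ctrl.command_gripper(.030,6); ctrl.dwell(.05); st("seat"); ctrl.command_gripper(.062)
    ctrl.move_straight(W(.0125,y,.14),vel=.25)
ctrl.command_gripper(.0,10)
ctrl.move_straight(W(.008,-.15,.15),vel=.25); st("right")
im,d=ctrl.read_camera("top");s,_=ctrl.read_camera("side")
cv2.imwrite("pics/t4.png",np.vstack([cv2.resize(im[180:250,250:410],(640,280),interpolation=cv2.INTER_CUBIC),cv2.resize(s[130:210,240:400],(640,320),interpolation=cv2.INTER_CUBIC)]))
E
```

```text
[(0.8, -2.3), (1.6, -1.6), (2.4, -0.2), (3.2, 8.4)]
low t 29.43 rk [13.6  8.3 63.9] F [-5.4 -0.6  9. ] w 40.7 gf 10.0
seat t 32.02 rk [12.7 49.3 62.5] F [-1.2 -0.2  6.5] w 40.2 gf 6.0
seat t 34.77 rk [ 12.8 -35.8  62.6] F [-1.6  0.6  7.3] w 41.2 gf 6.0
right t 37.73 rk [   7.9 -150.3  150.1] F [-0.1 -0.4  0. ] w 0.1 gf 0.0
```

View pics/t4.png

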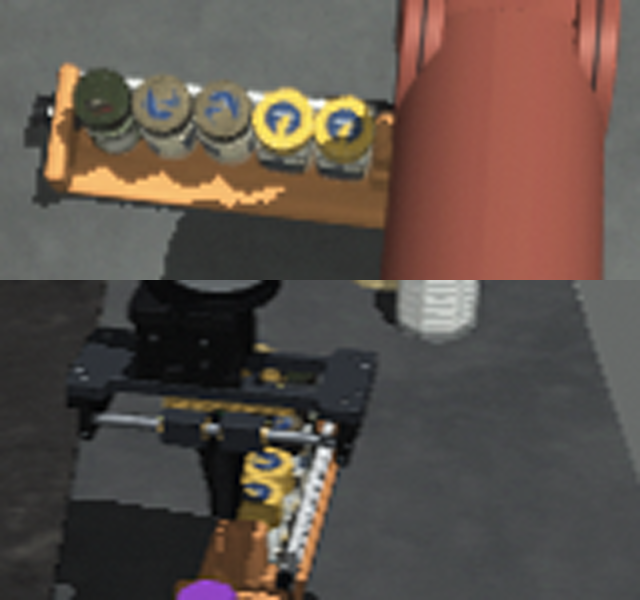

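The top view shows five caps in a straight line, at crop (103,97), (163,102), (223,110), (283,118) and (343,125). Now I'll press the block with closed fingertips above the cheek.

```bash
python3 - <<'E'
from h import *
ctrl.move_straight(W(.008,-.134,.15),vel=.2)
ctrl.move_straight(W(.008,-.134,.071),vel=.15); ctrl.dwell(.1); st("beside")
b=F()
print(feel((0,1,0),.022,.001,6.5,b,vel=.03,settle=.03)); st("contact")
print(feel((0,1,0),.006,.0003,14.3,b,vel=.02,settle=.08)); ctrl.dwell(.3); st("pressed")
print("hold",(F()-b).round(1))
E
```

```text
beside t 38.85 rk [   8.8 -134.    72. ] F [-0.4  1.  -0. ] w 0.5 gf 0.0
[(1.0, 0.5), (2.0, 1.0), (3.0, 1.0), (4.0, 1.1), (5.0, 1.1), (6.0, 1.3), (7.0, 1.3), (8.0, 0.5), (9.0, 2.6), (10.0, 6.3), (11.0, 6.4), (12.0, 7.7)]
contact t 42.25 rk [   8.8 -122.9   72. ] F [ 0.2 -6.8  1.6] w 0.4 gf 3.0
[(0.3, 6.1), (0.6, 6.3), (0.9, 7.6), (1.2, 8.0), (1.5, 8.9), (1.8, 9.6), (2.1, 11.1), (2.4, 12.9), (2.7, 13.9), (3.0, 14.7)]
pressed t 45.88 rk [   8.8 -122.3   72. ] F [  0.7 -14.1   1.8] w 0.5 gf 6.8
hold [  1.1 -15.1   1.8]
```

```bash
python3 - <<'E'
from h import *
ctrl.move_straight(W(.008,-.134,.071),vel=.05); ctrl.move_straight(W(.008,-.134,.2),vel=.2)
ctrl.move_pose([.40,-.40,.25],ROT); st("clear")
im,d=ctrl.read_camera("top");s,_=ctrl.read_camera("side")
cv2.imwrite("pics/t5.png",np.vstack([cv2.resize(im[180:250,200:400],(800,280),interpolation=cv2.INTER_CUBIC),cv2.resize(s[130:210,200:400],(800,320),interpolation=cv2.INTER_CUBIC)]))
E
```

```text
clear t 48.24 rk [  15.2 -423.7  249.1] F [ 0.3  1.4 -0. ] w 0.5 gf 0.0
```

View pics/t5.png

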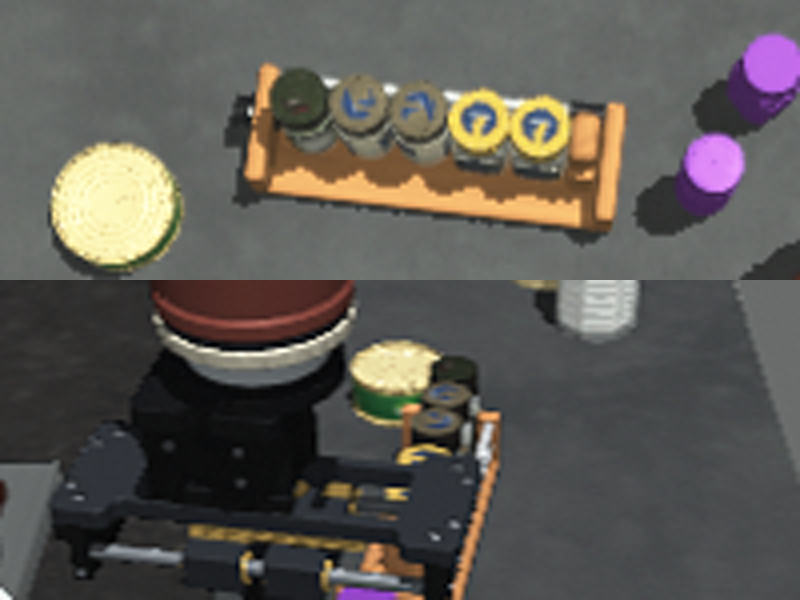

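The five caps stand in line at crop (300,96) to (540,127) with the block tight against them, and the tin and decoys look unmoved. Handing in.

```bash
python3 -c "
from cell import ctrl
print(ctrl.finish_job())"
```

```text
the job is handed in; nothing more can be done
None
```

The stray jar is back in the rack, third from the left and in line with the others, the end block was pressed home at about 15 N, and the job was handed in about 48 s into the 72 s limit; no verdict came back.

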